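# Square a cake tin into the portioning guide

## Task

Push the long rectangular cake tin along the bench into the inside corner of the white L-shaped portioning guide, so that one long side sits flat against the long bar and its end against the short bar. Only push it from outside with the fingers: do not lift or tip it and do not touch the cake. Leave everything else on the bench where it stands.

Things in the scene. Friction and masses are not known exactly. Their poses are not given: they have to be found in the camera images.
- tin: The long cake tin: plain metal, rectangular, 110 mm (its x) by 200 mm (its y), walls 50 mm high, with a risen brown cake fixed in it, top 58 mm high. About 0.66 kg (varies by a quarter). Origin: centre of the underside, at bench height; z up. At the start its y axis is within about 25 degrees of the long bar's direction.
- guide: White plastic L screwed to the bench: two bars 40 mm high, 22 mm thick. Origin: inner corner at bench height; z up. Long bar's inner face: plane x = 0, from the corner 340 mm along -y. Short bar's inner face: plane y = 0, 140 mm along -x. The tin comes from the -x, -y side; seated in the corner its centre is at x = -55 mm, y = -100 mm in this frame, its y axis along the guide's y.
- tin_cake: The brown cake in the long tin, not to be touched. 101 x 191 mm, its edge 54 mm and its middle 58 mm above the bench. Same origin and axes as the long tin.
- square_tin: Bystander, loose: a short square cake tin with a brown cake, 110 x 110 x 50 mm (cake to 58 mm). Origin: centre of its underside.
- round_tin: Bystander, loose: an empty round baking tin of plain metal, about 170 mm across, 50 mm high. Origin: centre of its underside.
- jar: Bystander, loose: an amber glass jar with a metal lid, 68 mm across, 100 mm high. Origin: centre of its underside.
- nozzle: Bystander, loose: a steel piping nozzle, a cone 36 mm across and 48 mm high. Origin: centre of its underside.
- cup: Bystander, loose: a small steel measuring cup, 60 mm across, 50 mm high. Origin: centre of its underside.
- cutter: Bystander, loose: a thin steel ring cutter, 68 mm across, 35 mm high. Origin: centre of its underside.
- palette_knife: Bystander, loose: a palette knife with a dark wooden handle, 240 mm long and 16 mm thick, lying flat. Origin: at its middle, on the bench.

How it is judged:
At the end, for the whole second after the job is handed in: The long tin stands flat and at rest on the bench in the guide's corner: its long side within 5 mm of the long bar, its end within 5 mm of the short bar, parallel to the long bar within 0.05 rad; no other thing is more than 25 mm from where it stood (x of tin in the frame of guide between -0.06 and -0.05 m and y of tin in the frame of guide between -0.105 and -0.095 m and angle between the y axis of tin and the y axis of guide, either way round below 0.05 rad and height (world z) of tin below 0.005 m and angle between tin's own z axis and vertical below 0.03 rad and linear speed of tin below 0.01 m/s and distance of each of square_tin, round_tin, jar, nozzle, cup, cutter, palette_knife from where it was at the start of the episode below 0.025 m); the robot touches nothing.
It fails at once if the long tin is lifted or tipped (over 10 mm or 0.12 rad) (height (world z) of tin above 0.01 m or angle between tin's own z axis and vertical above 0.12 rad).
It fails at once if the robot touches the cake (over 1 N) (contact force between any of the fingers, the arm and tin_cake above 1 N).
It fails at once if another thing on the bench is shifted by more than 25 mm or knocked over (distance of any of square_tin, round_tin, jar, nozzle, cup, cutter, palette_knife from where it was at the start of the episode above 0.025 m or angle between any of square_tin, round_tin, jar, nozzle, cup, cutter, palette_knife's own z axis and vertical above 0.4 rad).
It also fails if it takes over 48 s, if anything falls off the work surface, if the arm or the gripper's body presses on something with over 40 N, if the wrist force passes 120 N, or if a joint passes its speed limit or range.

## Robot

A 7-joint arm with a two-finger parallel gripper is mounted at the origin on the work surface. World frame = base frame: x ahead of the robot, y to its left, z up, the work surface at z = 0. Lengths are in m, angles in rad, forces in N, time in s.
With the tool pointing down it reaches from about 0.4 to 0.925 m from the base axis. Payload 5.6 kg.
Tool frame: the origin (TCP) lies at the very end of the fingers, on their centre line; the grasp point (between the pads) lies robot.grasp_offset behind it (robot.grasp_offset is the distance from the TCP to the grasp point, in m); y points along the fingers, x is the direction in which the jaws open and shut, and the axes are right-handed (so a half turn about y gives the same grasp; the last joint's range is limited). The gripper opens to 85 mm and grips with 20 to 120 N. Pads are 22 mm wide; open, the fingers measure 114 mm over their backs; the gripper's body (76 mm by 85 mm) begins 54 mm behind the grasp point. The pads swing forward as they close: fully open they stand 13 mm farther back than shut.
Start: joints at [1.179, 0.468, -0.012, 1.603, 0.006, 1.071, -0.056], TCP at [0.222, -0.611, 0.231] pointing down, gripper open.
Joint ranges: [-2.53, 2.53], [-0.31, 2.02], [-1.57, 1.55], [0.28, 2.44], [-1.29, 4.43], [0.15, 1.84], [-2.92, 2.92]. Speed limits (rad/s): [2.57, 2.57, 3.14, 3.14, 3.14, 3.14, 3.14].

## Interface

Orientations are given as a rotation vector (axis times angle).
In Python, from bench import status, viewer, close_job, robot gives the robot as it stands.
- The arm moves only by the tool jog_arm, never from a script. Its argument "steps" is one flat list of numbers, 7 for each row, row after row: the shift along the tool's x, y, z in cm, then the turn, a rotation vector about the tool's x, y, z in rad, then the finger opening in cm, from 0 to 8.54. A call has 1 to 5 rows; each row is the pose to reach, as a shift and turn from the pose commanded when the call began, along the tool's axes at that moment; what a row does not reach only later rows make up. A row lasts 1/12 s, in which the tool goes at most 41.7 mm and 7.16 degrees, less where a joint would pass 70% of its speed; a pose out of reach is approached as far as the arm can. A call with a gripper value outside its range is refused whole. The fingers move at their own pace and stop on an object; "newtons" is the grip in N (left out, the last holds). Time passes only in rows, so rows that repeat a pose let the fingers close. It gives the time, the measured TCP pose, the force and the opening at its end, in the units of the state.
- status.get_state(): the state, without advancing time (a new reading comes with each control period).
- viewer.camera(name): name is "side" or "top" or "wrist"; returns (picture, depth): 400x640x3 uint8, red, green, blue; 400x640 float32, m along the optical axis (not along the pixel's ray), 0 where there is no reading.
- viewer.get_calibration(name): a dict with "intrinsics" (3x3 intrinsics, pixels), "world_from_camera" (4x4, takes a point from camera to world coordinates); the wrist camera has in their place "mount" (4x4, takes a point from camera to tool coordinates, whose origin is the TCP and whose axes are the tool frame's). Camera axes: x right, y down, z forward; pixel columns grow to the right and rows downward; lengths in m; the calibration is good to about 2 mm. A picture is of the moment at which its call begins: read the wrist's pose just before it. get_calibration takes no time and is no camera call.
- close_job(): hands the job in, once; it reports no verdict.
The state is a dict: "time_s": time; "qpos": joint angles; "qd": joint speeds; "tau": joint torques, N m; "tcp_pos": TCP position; "orientation": TCP orientation; "contact_force": force on the tool from outside, world axes, zero at the start; "torque": the same for the moment, N m; "gripper_width": finger opening in m.
Only numpy, scipy, OpenCV 4.12 (cv2) and the standard library are available. Lean on these libraries where they do the work, as an engineer would, in place of code of your own. Each camera call takes 0.05 s, during which the arm holds its last target. There are 200 camera calls.

## Working session

There is one attempt and no reset: what is moved stays moved. The work goes in short steps, Python scripts to look and compute and a tool call to move; the robot and the scene stay as the last step left them, time stands still between calls to the robot, and variables do not carry over. Pictures are saved under pics/ and viewed, about 8 in all and at most 12, crops included, and the job is handed in when it is done.

Besides the shell and the picture viewer there is one more tool, called after "Emit:" as name(argument=value, ...), one argument or row to a line, values as JSON. jog_arm: Moves the arm, as the interface text tells. Its arguments: {"type":"object","properties":{"steps":{"type":"array","items":{"type":"number"}},"newtons":{"type":"number"}},"required":["steps"]}

```bash
mkdir -p pics; ls
python3 - <<'E'
from bench import status, viewer, robot
import cv2,numpy as np
s=status.get_state();print({k:np.round(v,3).tolist() for k,v in s.items()}); print(robot.grasp_offset)
for n in ("top","side"):
    p,d=viewer.camera(n);c=viewer.get_calibration(n);print(n,np.round(c["intrinsics"],1).tolist(),np.round(c["world_from_camera"],3).tolist())
    cv2.imwrite(f"pics/{n}0.png",p[:,:,::-1]);np.save(f"{n}0.npy",d)
E
```

```text
pics
{'time_s': 0.0, 'qpos': [1.179, 0.468, -0.012, 1.604, 0.006, 1.071, -0.056], 'qd': [0.001, -0.001, 0.002, -0.0, 0.0, -0.001, -0.002], 'tau': [0.001, -53.24, 0.021, -25.131, 0.011, 0.008, -0.0], 'tcp_pos': [0.222, -0.61, 0.23], 'orientation': [-1.353, 0.95, -0.947], 'contact_force': [0.34, 0.048, -0.495], 'torque': [0.044, -0.001, -0.081], 'gripper_width': 0.086}
0.0187
top [[404.8, 0.0, 317.1], [0.0, 404.8, 199.2], [0.0, 0.0, 1.0]] [[-0.016, -0.982, 0.186, 0.388], [-0.999, 0.011, -0.03, -0.017], [0.027, -0.186, -0.982, 1.155], [0.0, 0.0, 0.0, 1.0]]
side [[464.7, 0.0, 324.1], [0.0, 464.7, 199.0], [0.0, 0.0, 1.0]] [[-0.775, -0.341, 0.532, -0.053], [-0.632, 0.424, -0.648, 0.751], [-0.005, -0.839, -0.544, 0.713], [0.0, 0.0, 0.0, 1.0]]
```

View pics/top0.png

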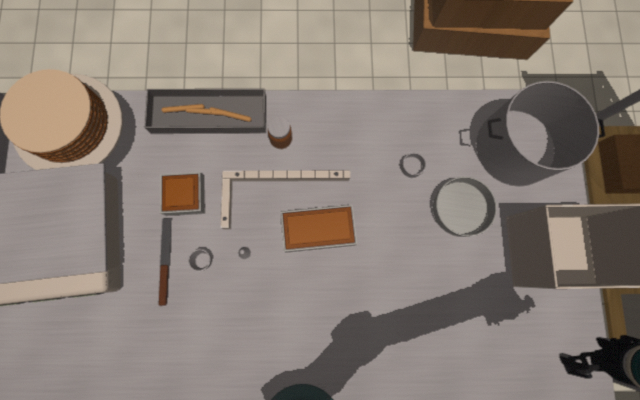

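View pics/side0.png

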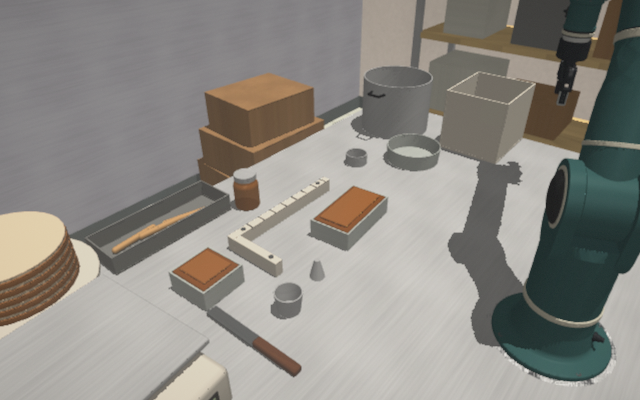

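The top view shows the guide corner at about (231,180), with the long bar running right to (350,175) and the short bar down to (225,228). The long tin is at (318,228). The nozzle (244,252) and cup (201,258) are just past the short bar. Next I'll measure positions.

```bash
cat > h.py <<'E'
import cv2,numpy as np
from bench import viewer,status
def cloud(n,d,c):
    K=c["intrinsics"];T=c["world_from_camera"];v,u=np.indices(d.shape)
    P=np.stack([(u-K[0,2])/K[0,0]*d,(v-K[1,2])/K[1,1]*d,d],-1);return P@T[:3,:3].T+T[:3,3]
def ray(uv,z,c):
    K=c["intrinsics"];T=c["world_from_camera"];uv=np.atleast_2d(uv).astype(float)
    r=np.c_[(uv[:,0]-K[0,2])/K[0,0],(uv[:,1]-K[1,2])/K[1,1],np.ones(len(uv))]@T[:3,:3].T
    return (T[:3,3]+r*((z-T[2,3])/r[:,2])[:,None])[:,:2]
def big(m): 
    cs,_=cv2.findContours(m.astype(np.uint8),cv2.RETR_EXTERNAL,cv2.CHAIN_APPROX_NONE)
    return sorted(cs,key=cv2.contourArea,reverse=True)
def rect(pts):
    (c,(a,b),t)=cv2.minAreaRect((pts*1000).astype(np.float32))
    if a>b: a,b,t=b,a,t+90   # b = long side; its direction = t+90
    ang=(t+90-90+90)%180-90  # tilt of the long side from world y, deg (ccw +)
    return np.round(c,1),round(a,1),round(b,1),round(ang,2)
def cake(p,c,box):
    hsv=cv2.cvtColor(p,cv2.COLOR_RGB2HSV);m=(hsv[...,0]<18)&(hsv[...,1]>110)&(hsv[...,2]>60)
    u0,v0,u1,v1=box;k=np.zeros_like(m);k[v0:v1,u0:u1]=m[v0:v1,u0:u1]
    return rect(ray(big(k)[0][:,0],0.054,c))
E
python3 - <<'E'
from h import *
p=cv2.imread("pics/top0.png")[:,:,::-1].copy();d=np.load("top0.npy");c=viewer.get_calibration("top")
print("cake",cake(p,c,(260,190,380,270)))
P=cloud("top",d,c);z=P[...,2]
print("bench z",np.median(z[290:320,200:300]),"bar z",z[175,300],"cake z",z[228,318])
tin=np.zeros(z.shape,bool);tin[195:262,265:372]=(z[195:262,265:372]>0.03);print("tin h",rect(ray(big(tin)[0][:,0],0.05,c)))
hsv=cv2.cvtColor(p,cv2.COLOR_RGB2HSV)
print(hsv[174,300],hsv[180,300],hsv[205,226],hsv[205,240],p[170:186,301].tolist())
g=np.zeros(z.shape,bool);s=np.s_[160:235,212:360];g[s]=((z>0.028)&(z<0.06))[s]
# inner edges by columns / rows
L=[(u,np.where(g[:,u])[0].max()+.5) for u in range(240,345) if g[:,u].any()]
S=[(np.where(g[v])[0].max()+.5,v) for v in range(187,225) if g[v].any()]
O=[(u,np.where(g[:,u])[0].min()-.5) for u in range(240,345) if g[:,u].any()]
for n,A in (("long",L),("short",S),("outer",O)):
    X=ray(A,0.04,c);v=cv2.fitLine((X*1000).astype(np.float32),cv2.DIST_HUBER,0,.01,.01).ravel();print(n,np.round(v,3),len(X))
for n,(u,v) in dict(noz=(244,252),cup=(201,258),cut=(412,165),rnd=(462,207),jar=(280,133),sq=(181,193)).items(): print(n,np.round(ray((u,v),0.03,c),3))
E
```

```text
cake (array([518.7, -52. ]), 97.8, 187.1, 4.89)
bench z 0.0006024166938447539 bar z 0.03834679551243214 cake z 0.05938917389254139
tin h (array([516.7, -53.5]), 113.5, 200.0, 4.86)
[ 13  47 158] [ 10  33 116] [ 14  47 194] [  8  18 154] [[140, 129, 123], [149, 135, 122], [148, 133, 122], [145, 131, 120], [147, 134, 121], [147, 134, 120], [149, 136, 123], [131, 119, 108], [97, 88, 82], [99, 90, 82], [117, 106, 101], [142, 132, 128], [153, 144, 142], [153, 143, 140], [154, 144, 141], [154, 144, 142]]
long [  0.652   0.758 575.689  30.594] 105
short [1.73000e-01 9.85000e-01 5.83476e+02 1.67230e+01] 38
outer [9.00000e-03 1.00000e+00 6.83292e+02 2.30710e+01] 105
noz [[0.456 0.152]]
cup [[0.441 0.269]]
cut [[ 0.699 -0.327]]
rnd [[ 0.574 -0.463]]
jar [[0.799 0.054]]
sq [[0.623 0.332]]
```

Run:
```python
from h import *
d=np.load("top0.npy");c=viewer.get_calibration("top");P=cloud("top",d,c);z=P[...,2]
g=np.zeros(z.shape,bool);h=(z>0.033)&(z<0.06)
s=np.s_[160:192,240:345];g[s]=h[s];s=np.s_[190:226,212:240];g[s]=h[s]
f=lambda A:np.array(A)
L=[(u,np.where(g[160:192,u])[0].max()+160+.5) for u in range(245,342)]
O=[(u,np.where(g[160:192,u])[0].min()+160-.5) for u in range(245,342)]
S=[(np.where(g[v,212:240])[0].max()+212+.5,v) for v in range(192,224)]
E=[(np.where(g[v,212:240])[0].min()+212-.5,v) for v in range(192,224)]
R={}
for n,A in (("long",L),("outer",O),("short",S),("shortouter",E)):
    X=ray(A,0.04,c);v=cv2.fitLine((X*1000).astype(np.float32),cv2.DIST_HUBER,0,.01,.01).ravel();R[n]=v;print(n,np.round(v,3))
a,b=R["long"],R["short"];t=np.linalg.solve(np.c_[a[:2],-b[:2]],b[2:]-a[2:]);print("corner",a[2:]+t[0]*a[:2])
from scipy.spatial.transform import Rotation as Ro
print(Ro.from_rotvec(status.get_state()["orientation"]).as_matrix().round(3))
```

```text
long [9.00000e-03 1.00000e+00 6.59773e+02 3.39600e+00]
outer [ 9.00000e-03  1.00000e+00  6.82993e+02 -1.12290e+01]
short [1.00000e+00 1.30000e-02 5.89803e+02 1.93096e+02]
shortouter [ 1.00000e+00 -1.40000e-02  5.84178e+02  2.16155e+02]
corner [661.5417  194.04897]
[[ 0.342 -0.001  0.94 ]
 [-0.94   0.001  0.342]
 [-0.002 -1.    -0.   ]]
```

Guide corner is at (0.661, 0.194) with about -0.5° tilt. The tin is at (0.518, -0.053) with about +4.9° tilt. The plan is to push it in +x against the long bar using both open fingers, then push its end in +y, then make small corrections. First I'll travel to the tin.

Emit:
jog_arm(
  steps=[-3.1, 0, 2.6, 0, 0.072, 0, 8.5, -6.2, 0, 5.1, 0, 0.143, 0, 8.5, -9.2, 0, 7.7, 0, 0.215, 0, 8.5, -12.3, 0, 10.2, 0, 0.286, 0, 8.5, -15.4, 0, 12.8, 0, 0.358, 0, 8.5],
)

```text
time_s: 0.52
tcp_pos: [0.2897, -0.4204, 0.2309]
orientation: [-1.203, 1.22, -1.218]
contact_force: [1.1, -0.5, 0.5]
gripper_width: 0.0852
```

Emit:
jog_arm(
  steps=[-3.7, 0, 1.2, 0, 0, 0, 8.5, -7.4, 0, 2.4, 0, 0, 0, 8.5, -11.1, 0, 3.7, 0, 0, 0, 8.5, -14.8, 0, 5.0, 0, 0, 0, 8.5, -18.5, 0, 6.2, 0, 0, 0, 8.5],
)

```text
time_s: 0.93
tcp_pos: [0.3536, -0.2361, 0.2312]
orientation: [-1.205, 1.216, -1.216]
contact_force: [1.0, -0.2, -0.3]
gripper_width: 0.0851
```

Emit:
jog_arm(
  steps=[-3.7, 0, 1.2, 0, 0, 0, 8.5, -7.4, 0, 2.4, 0, 0, 0, 8.5, -11.1, 0, 3.7, 0, 0, 0, 8.5, -14.8, 0, 5.0, 0, 0, 0, 8.5, -18.3, 0, 6.2, 0, 0, 0, 8.5],
)

```text
time_s: 1.35
tcp_pos: [0.4173, -0.0535, 0.2314]
orientation: [-1.205, 1.215, -1.216]
contact_force: [0.9, 0.1, -0.3]
gripper_width: 0.0853
```

Emit:
jog_arm(
  steps=[0, 4, 0, 0, 0, 0, 8.5, 0, 8, 0, 0, 0, 0, 8.5, 0, 12, 0, 0, 0, 0, 8.5, 0, 14, 0, 0, 0, 0, 8.5, 0, 16, 0, 0, 0, 0, 8.5],
)

```text
time_s: 1.77
tcp_pos: [0.4158, -0.0553, 0.0691]
orientation: [-1.207, 1.218, -1.214]
contact_force: [0.3, -0.1, 0.1]
gripper_width: 0.0845
```

Emit:
jog_arm(
  steps=[0, 2, 0, 0, 0, 0, 8.5, 0, 4, 0, 0, 0, 0, 8.5, 0, 5.5, 0, 0, 0, 0, 8.5, 0, 5.5, 1, 0, 0, 0, 8.5, 0, 5.5, 2, 0, 0, 0, 8.5],
)

```text
time_s: 2.18
tcp_pos: [0.4371, -0.0556, 0.0158]
orientation: [-1.206, 1.218, -1.215]
contact_force: [0.5, 0.1, -0.3]
gripper_width: 0.0849
```

Emit:
jog_arm(
  steps=[0, 0, 0.7, 0, 0, 0, 8.5, 0, 0, 1.4, 0, 0, 0, 8.5, 0, 0, 2.1, 0, 0, 0, 8.5, 0, 0, 2.8, 0, 0, 0, 8.5, 0, 0, 3.5, 0, 0, 0, 8.5],
)

```text
time_s: 2.6
tcp_pos: [0.4717, -0.0559, 0.0168]
orientation: [-1.207, 1.217, -1.215]
contact_force: [-3.3, 0.5, 1.5]
gripper_width: 0.085
```

Run:
```python
from h import *
p,d=viewer.camera("side");cv2.imwrite("pics/side1.png",p[:,:,::-1]);c=viewer.get_calibration("side")
P=cloud("side",d,c);print(status.get_state()["tcp_pos"],status.get_state()["contact_force"])
p,d=viewer.camera("top");cv2.imwrite("pics/top1.png",p[:,:,::-1])
```

```text
[ 0.47386175 -0.05604119  0.01700388] [ 0.06334404 -0.13090246 -1.20274324]
```

View pics/side1.png

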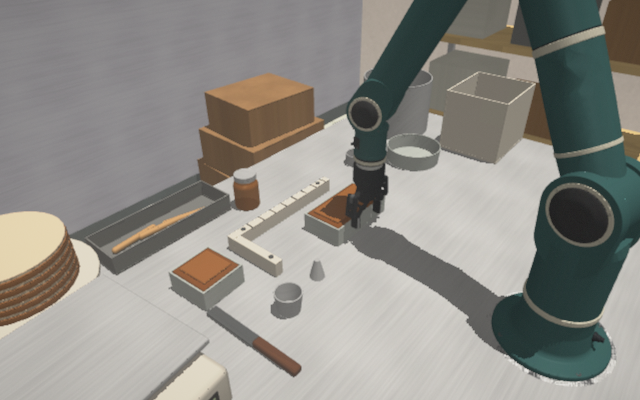

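The side view shows the open fingers at about (365,210), standing outside the tin's near long wall and clear of the cake. Contact force is light, so I'll continue the push in +x.

Emit:
jog_arm(
  steps=[0, 0, 0.7, 0, 0, 0, 8.5, 0, 0, 1.4, 0, 0, 0, 8.5, 0, 0, 2.1, 0, 0, 0, 8.5, 0, 0, 2.8, 0, 0, 0, 8.5, 0, 0, 3.5, 0, 0, 0, 8.5],
)

```text
time_s: 3.12
tcp_pos: [0.506, -0.0568, 0.0164]
orientation: [-1.207, 1.218, -1.216]
contact_force: [-5.7, 0.9, 3.8]
gripper_width: 0.0851
```

Emit:
jog_arm(
  steps=[0, 0, 0.4, 0, 0, 0, 8.5, 0, 0, 0.8, 0, 0, 0, 8.5, 0, 0, 1.2, 0, 0, 0, 8.5, 0, 0, 1.6, 0, 0, 0, 8.5, 0, 0, 1.8, 0, 0, 0, 8.5],
)

```text
time_s: 3.53
tcp_pos: [0.5249, -0.0568, 0.0163]
orientation: [-1.205, 1.217, -1.216]
contact_force: [-4.2, -0.4, 2.6]
gripper_width: 0.0851
```

Run:
```python
from h import *
p,d=viewer.camera("top");cv2.imwrite("pics/top2.png",p[:,:,::-1]);s=status.get_state();print(s["tcp_pos"],s["contact_force"])
```

```text
[ 0.52537651 -0.05681132  0.01632564] [-3.1478932  -0.38980353  0.39924017]
```

View pics/top2.png

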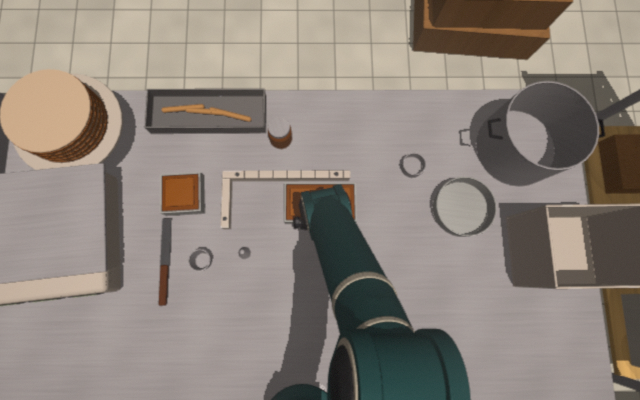

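The tin at (320,203) is now square to the bar and about 10 mm short of it. I'll close the gap slowly.

Emit:
jog_arm(
  steps=[0, 0, 0.2, 0, 0, 0, 8.5, 0, 0, 0.4, 0, 0, 0, 8.5, 0, 0, 0.6, 0, 0, 0, 8.5, 0, 0, 0.8, 0, 0, 0, 8.5, 0, 0, 1.0, 0, 0, 0, 8.5],
)

```text
time_s: 4.0
tcp_pos: [0.5349, -0.0568, 0.0162]
orientation: [-1.205, 1.217, -1.216]
contact_force: [-4.6, -0.1, 2.4]
gripper_width: 0.0849
```

Emit:
jog_arm(
  steps=[0, 0, 0.1, 0, 0, 0, 8.5, 0, 0, 0.2, 0, 0, 0, 8.5, 0, 0, 0.3, 0, 0, 0, 8.5, 0, 0, 0.4, 0, 0, 0, 8.5],
)

```text
time_s: 4.33
tcp_pos: [0.5391, -0.0567, 0.0163]
orientation: [-1.205, 1.216, -1.216]
contact_force: [-5.1, -0.6, 1.5]
gripper_width: 0.0851
```

Emit:
jog_arm(
  steps=[0, 0, 0.1, 0, 0, 0, 8.5, 0, 0, 0.2, 0, 0, 0, 8.5, 0, 0, 0.3, 0, 0, 0, 8.5],
)

```text
time_s: 4.58
tcp_pos: [0.5406, -0.0568, 0.0161]
orientation: [-1.208, 1.218, -1.214]
contact_force: [-11.1, -0.2, 7.2]
gripper_width: 0.0852
```

Emit:
jog_arm(
  steps=[0, 0, 0.1, 0, 0, 0, 8.5, 0, 0, 0.2, 0, 0, 0, 8.5, 0, 0, 0.2, 0, 0, 0, 8.5],
)

```text
time_s: 4.83
tcp_pos: [0.5406, -0.0569, 0.0158]
orientation: [-1.211, 1.22, -1.212]
contact_force: [-12.7, -0.8, 8.6]
gripper_width: 0.0849
```

Force has risen to about 13 N and the TCP has stopped at x=0.5406, so the tin is flat against the long bar. Next I'll back off, rise, turn 90° and move to the -y end, narrowing the fingers so they clear the bar.

Emit:
jog_arm(
  steps=[0, 0, -2, 0, 0, 0, 8.5, 0, -2, -3, 0, 0, 0, 8.5, 0, -6, -3, 0, 0, 0, 8.5, 0, -10, -3, 0, 0, 0, 8.5, 0, -11, -3, 0, 0, 0, 8.5],
)

```text
time_s: 5.25
tcp_pos: [0.5195, -0.0563, 0.1324]
orientation: [-1.196, 1.206, -1.223]
contact_force: [1.4, 0.1, -0.4]
gripper_width: 0.085
```

Emit:
jog_arm(
  steps=[3.2, 0, 1, 0, -0.12, 0, 5.5, 6.4, 0, 2, 0, -0.24, 0, 5.5, 9.6, 0, 3.5, 0, -0.36, 0, 5.5, 12.8, 0, 6, 0, -0.48, 0, 5.5, 15.5, 0, 8.7, 0, -0.6, 0, 5.5],
)

```text
time_s: 5.67
tcp_pos: [0.6015, -0.216, 0.127]
orientation: [-1.433, 0.758, -0.765]
contact_force: [1.1, 0.2, -0.8]
gripper_width: 0.0547
```

Emit:
jog_arm(
  steps=[0, 0, 0, 0, -0.12, 0, 5.5, 0, 0, 0, 0, -0.24, 0, 5.5, 0, 0, 0, 0, -0.36, 0, 5.5, 0, 0, 0, 0, -0.48, 0, 5.5, 0, 0, 0, 0, -0.6, 0, 5.5],
)

```text
time_s: 6.08
tcp_pos: [0.6015, -0.2127, 0.1265]
orientation: [-1.55, 0.291, -0.297]
contact_force: [-0.0, 0.2, 0.3]
gripper_width: 0.055
```

Emit:
jog_arm(
  steps=[0, 0, 0, 0, -0.12, 0, 5.5, 0, 0, 0, 0, -0.24, 0, 5.5, 0, 0, 0, 0, -0.371, 0, 5.5, 0, 0, 0, 0, -0.371, 0, 5.5],
)

```text
time_s: 6.42
tcp_pos: [0.6012, -0.2128, 0.1264]
orientation: [-1.57, 0.003, -0.008]
contact_force: [0.3, -0.5, -0.3]
gripper_width: 0.055
```

Run:
```python
from h import *
from scipy.spatial.transform import Rotation as Ro
p,d=viewer.camera("top");cv2.imwrite("pics/top3.png",p[:,:,::-1]);s=status.get_state();print(s["tcp_pos"],s["contact_force"],s["qpos"].round(2) if hasattr(s["qpos"],"round") else s["qpos"])
print(Ro.from_rotvec(s["orientation"]).as_matrix().round(3))
```

```text
[ 0.60093703 -0.21267516  0.12635642] [ 0.06867736  0.50699314 -0.5669329 ] [ 0.74  0.67 -0.64  1.68  0.47  0.95 -0.09]
[[ 1.     0.003  0.011]
 [-0.011  0.     1.   ]
 [ 0.003 -1.     0.   ]]
```

View pics/top3.png

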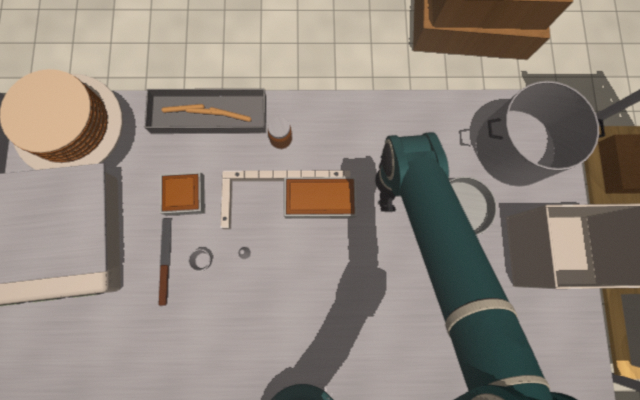

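The tin at (320,197) is flush with the long bar and nothing else has moved. The gripper is clear past the tin's -y end. I'll measure the tin, then descend and push along +y.

Run:
```python
from h import *
p=cv2.imread("pics/top3.png")[:,:,::-1].copy();c=viewer.get_calibration("top");print(cake(p,c,(260,172,380,240)))
```

```text
(array([606.4, -57.6]), 96.4, 186.8, -0.67)
```

Emit:
jog_arm(
  steps=[0, 3.5, 0, 0, 0, 0, 5.5, 0, 7, 0, 0, 0, 0, 5.5, 0, 9.5, 0, 0, 0, 0, 5.5, 0, 11.2, 0, 0, 0, 0, 5.5, 0, 11.2, 0, 0, 0, 0, 5.5],
)

```text
time_s: 6.88
tcp_pos: [0.5976, -0.2118, 0.0103]
orientation: [-1.569, 0.014, -0.006]
contact_force: [-1.0, 0.7, -0.7]
gripper_width: 0.0551
```

Emit:
jog_arm(
  steps=[0, -0.4, 1, 0, 0, 0, 5.5, 0.2, -0.4, 2, 0, 0, 0, 5.5, 0.2, -0.4, 3, 0, 0, 0, 5.5, 0.2, -0.4, 4, 0, 0, 0, 5.5, 0.2, -0.4, 4.8, 0, 0, 0, 5.5],
)

```text
time_s: 7.3
tcp_pos: [0.6033, -0.1637, 0.0199]
orientation: [-1.573, 0.004, -0.008]
contact_force: [0.2, -5.9, 4.2]
gripper_width: 0.055
```

Emit:
jog_arm(
  steps=[0, 0, 0.8, 0, 0, 0, 5.5, 0, 0, 1.6, 0, 0, 0, 5.5, 0, 0, 2.4, 0, 0, 0, 5.5, 0, 0, 3.2, 0, 0, 0, 5.5, 0, 0, 4, 0, 0, 0, 5.5],
)

```text
time_s: 7.72
tcp_pos: [0.6031, -0.1265, 0.0195]
orientation: [-1.575, 0.007, -0.009]
contact_force: [-0.4, -7.5, 4.8]
gripper_width: 0.0551
```

Emit:
jog_arm(
  steps=[0, 0, 0.8, 0, 0, 0, 5.5, 0, 0, 1.6, 0, 0, 0, 5.5, 0, 0, 2.4, 0, 0, 0, 5.5, 0, 0, 3.2, 0, 0, 0, 5.5, 0, 0, 4, 0, 0, 0, 5.5],
)

```text
time_s: 8.13
tcp_pos: [0.6033, -0.0867, 0.0194]
orientation: [-1.575, 0.008, -0.009]
contact_force: [-0.2, -6.9, 4.7]
gripper_width: 0.0552
```

Run:
```python
from h import *
p,d=viewer.camera("top");cv2.imwrite("pics/top4.png",p[:,:,::-1]);s=status.get_state();print(s["tcp_pos"],s["contact_force"])
```

```text
[ 0.60339382 -0.08355476  0.01942603] [ 0.4616426  -2.16842647  0.59992407]
```

View pics/top4.png

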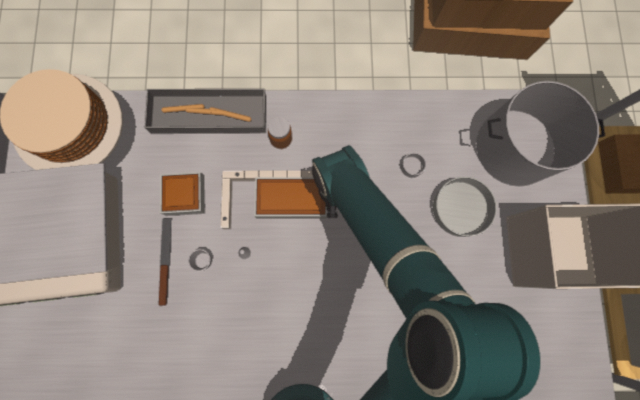

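The tin, about (290,197), is sliding along the bar squarely. About 68 mm remain.

Emit:
jog_arm(
  steps=[0, 0, 0.8, 0, 0, 0, 5.5, 0, 0, 1.6, 0, 0, 0, 5.5, 0, 0, 2.4, 0, 0, 0, 5.5, 0, 0, 3.2, 0, 0, 0, 5.5, 0, 0, 4, 0, 0, 0, 5.5],
)

```text
time_s: 8.6
tcp_pos: [0.6035, -0.0463, 0.019]
orientation: [-1.574, 0.008, -0.009]
contact_force: [-1.0, -6.3, 3.8]
gripper_width: 0.055
```

Emit:
jog_arm(
  steps=[0, 0, 0.5, 0, 0, 0, 5.5, 0, 0, 1.0, 0, 0, 0, 5.5, 0, 0, 1.4, 0, 0, 0, 5.5, 0, 0, 1.8, 0, 0, 0, 5.5, 0, 0, 2.1, 0, 0, 0, 5.5],
)

```text
time_s: 9.02
tcp_pos: [0.6037, -0.0246, 0.0188]
orientation: [-1.573, 0.008, -0.008]
contact_force: [0.5, -6.7, 4.8]
gripper_width: 0.0556
```

Emit:
jog_arm(
  steps=[0, 0, 0.1, 0, 0, 0, 5.5, 0, 0, 0.2, 0, 0, 0, 5.5, 0, 0, 0.3, 0, 0, 0, 5.5, 0, 0, 0.4, 0, 0, 0, 5.5],
)

```text
time_s: 9.35
tcp_pos: [0.6037, -0.021, 0.0187]
orientation: [-1.573, 0.008, -0.008]
contact_force: [-0.1, -6.3, 4.4]
gripper_width: 0.0551
```

Emit:
jog_arm(
  steps=[0, 0, 0.1, 0, 0, 0, 5.5, 0, 0, 0.2, 0, 0, 0, 5.5, 0, 0, 0.3, 0, 0, 0, 5.5, 0, 0, 0.4, 0, 0, 0, 5.5],
)

```text
time_s: 9.68
tcp_pos: [0.6038, -0.0171, 0.0187]
orientation: [-1.573, 0.008, -0.008]
contact_force: [-0.9, -6.6, 4.1]
gripper_width: 0.0551
```

Emit:
jog_arm(
  steps=[0, 0, 0.1, 0, 0, 0, 5.5, 0, 0, 0.2, 0, 0, 0, 5.5, 0, 0, 0.3, 0, 0, 0, 5.5],
)

```text
time_s: 9.93
tcp_pos: [0.6038, -0.015, 0.0187]
orientation: [-1.575, 0.008, -0.008]
contact_force: [-0.6, -9.1, 6.5]
gripper_width: 0.0552
```

Emit:
jog_arm(
  steps=[0, 0, 0.1, 0, 0, 0, 5.5, 0, 0, 0.2, 0, 0, 0, 5.5, 0, 0, 0.2, 0, 0, 0, 5.5],
)

```text
time_s: 10.18
tcp_pos: [0.6037, -0.0151, 0.0187]
orientation: [-1.577, 0.009, -0.009]
contact_force: [-0.6, -11.6, 6.1]
gripper_width: 0.055
```

The TCP has stopped at y=-0.015 and the force is rising, so the end is against the short bar. I'll back off, rise and check.

Emit:
jog_arm(
  steps=[0, 0, -2, 0, 0, 0, 5.5, 0, 0, -4, 0, 0, 0, 5.5, 0, -3, -6, 0, 0, 0, 5.5, 0, -7, -8, 0, 0, 0, 5.5, 0, -11, -9, 0, 0, 0, 5.5],
)

```text
time_s: 10.6
tcp_pos: [0.6013, -0.1008, 0.1253]
orientation: [-1.569, 0.011, -0.005]
contact_force: [0.8, -0.3, -1.0]
gripper_width: 0.0549
```

Emit:
jog_arm(
  steps=[0, 0, -3, 0, 0, 0, 5.5, 0, 0, -6, 0, 0, 0, 5.5, 0, 0, -9, 0, 0, 0, 5.5, 0, 0, -9, 0, 0, 0, 5.5, 0, 0, -9, 0, 0, 0, 5.5],
)

```text
time_s: 11.02
tcp_pos: [0.6015, -0.191, 0.1253]
orientation: [-1.57, 0.01, -0.01]
contact_force: [0.1, 2.3, -0.5]
gripper_width: 0.0548
```

Run:
```python
from h import *
p,d=viewer.camera("top");c=viewer.get_calibration("top");s=status.get_state();print(s["tcp_pos"],s["contact_force"])
print("tin",cake(p,c,(210,165,330,240)), "seated (606,94,-0.5deg) expected")
P=cloud("top",d,c);k=p[150:270,150:340][:,:,::-1]
cv2.imwrite("pics/top5.png",cv2.resize(k,None,fx=4,fy=4,interpolation=cv2.INTER_CUBIC))
q=cv2.imread("pics/top0.png")[:,:,::-1];df=np.abs(p.astype(int)-q).sum(-1)>70;df[165:260,215:380]=0
print([cv2.boundingRect(x) for x in big(df)[:6]])
```

```text
[ 0.60179584 -0.18871903  0.12545459] [0.44589327 0.73659439 0.07926918]
tin (array([607.8,  95.3]), 96.0, 185.6, -0.53) seated (606,94,-0.5deg) expected
[(322, 131, 255, 269), (281, 260, 102, 113), (558, 335, 82, 51), (334, 156, 34, 9), (260, 378, 12, 17), (261, 396, 4, 4)]
```

View pics/top5.png

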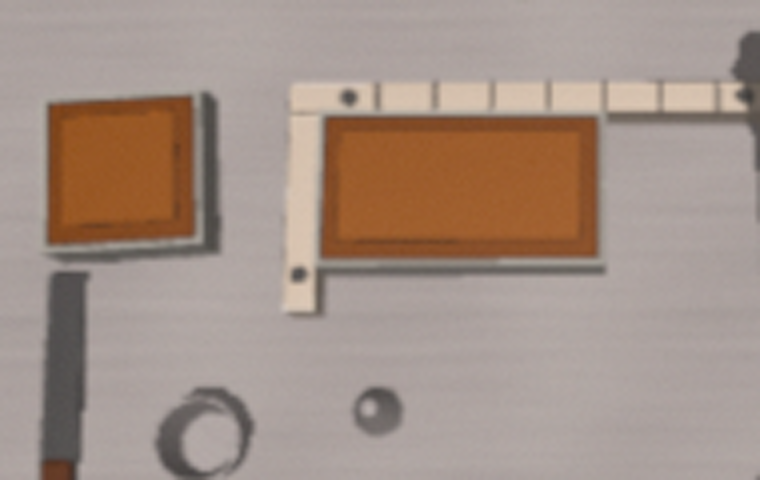

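The crop shows the tin flush against the long bar (top edge, row ~113) and the short bar (left edge, column ~322). Its measured tilt of -0.53° matches the guide's -0.5°. Measured x follows the bar exactly from where the tin first touched it (606.4 + 1.4 = 607.8 mm), and nothing else has moved.

```bash
python3 -c "
from bench import close_job;print(close_job())"
```

```text
the job is handed in; nothing more can be done
None
```

The long tin is seated in the guide's corner, and I handed the job in at about 11 s of robot time. With both fingers open, I pushed its long side in +x until it lay flat on the long bar. I then pushed its end in +y until it met the short bar. Both pushes ended with the arm stopped and the force rising to about 12 N. The arm finished clear, touching nothing.

**Final position:** The last top view put the tin's centre at (607.8, 95.3) mm with a tilt of -0.53°. The guide measurement predicted (606, 94) mm and -0.5°. The 1–2 mm difference is within the camera calibration and points towards the bars; no gap showed at either bar.

**Other objects:** A before-and-after comparison of the top view showed no change at any object in view. The arm and its shadow covered part of the picture, including the round tin, so that area was not checked in the last image. The arm passed only above it, and the force readings gave no sign of contact. No check failed.

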